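Unlock the panel clamp and hold its sprung jaw open at the mark

TASK

Get the panel clamp ready for me to drop the next board in: first wind its wing key clockwise (seen from above), a part-turn at a time, until it comes up against its stop, which draws the lock pin. Then take the jaw's upright post, pull the sprung jaw out until its pointer stands level with the rider's pointer on the rail, and keep it there: finish while still gripping the post, with the jaw held on the mark. Leave the rider where it is set and do not disturb the tube and the eraser on its ledge.

Things in the scene. Friction and masses are not known exactly. Their poses are not given: they have to be found in the camera images.
- clamp: panel clamp, fixed: wooden board 240 x 130 mm on feet, top 56 mm above the table (all heights so), a wooden housing, top 100 mm, and behind it a ledge 60 x 180 mm, top 56 mm. Origin on the table under the shut jaw's post; x runs along the board from pull end to housing (away from the robot within 0.3 rad), y left, z up. Board x = -105 to 135 mm; housing x = 62 to 135, y = -51 to 51 mm.
- key_grip (a point): centre of the wing key's blade on its upright turning axis, height 146 mm, over the housing (clamp x = 100, y = 0). Steel blade 40 mm wide, 8 mm thick, heights 130 to 164 mm; point x runs along the width, y across the 8 mm. Below it a 10 mm stem, 20 mm collar. 34 mm left of the axis stands the lock pin's head, 15 mm wide, top at 108 mm, rising to 118 mm as the key is wound.
- key (a joint): angle of the wing key, rad; grows clockwise seen from above; at 0 the blade's width lies along clamp x. Starts at 0 to 0.4; stop at 2.6. Friction (0.09 N m, plus a spring rising to 0.04 N m) keeps it where it is left. It draws the lock pin 4 mm per rad; below about 1.5 rad the pin locks the jaw shut; from 2.0 rad it is surely clear.
- jaw_post (a point): the jaw's upright steel pull post, round, 16 mm across from height 78 to 151 mm, then a 22 mm head up to 160 mm; the point is on its axis at 130 mm. It stands on a flat jaw plate 75 x 66 mm, top at 68 mm; the jaw's wooden face, 90 mm wide, top at 100 mm, is 47 to 62 mm behind the axis. Jaw shut: clamp x = 0, y = 0, 100 mm nearer the robot than the key.
- jaw (a joint): how far the jaw is pulled out, in m, along the clamp's -x (towards the robot); 0 shut, 0.085 at most. A spring pulls it shut with 3.5 N when shut, rising by 0.7 N per cm.
- jaw_index (a point): tip of the jaw's own pointer, on the jaw's right (clamp -y) side, 70 mm above the table, in line (same clamp x) with the post's axis. Moves with the jaw.
- mark (a point): the mark: tip of the pointer of the rider, a small aluminium block 22 x 14 mm, top at 74 mm (screw 78), on a round rail along the right (clamp -y) edge of the board, pointing left; point axes parallel to the clamp's. It stands 35 to 75 mm from the shut jaw's pointer towards the robot; on the mark both pointers have the same clamp x. It slides if pushed with over 4 N.
- ledge_tube: a crumpled paint tube, 50 x 102 x 34 mm, lying crosswise on the ledge behind the housing, its top at 90 mm; leave it alone. Origin at the centre of its underside.
- ledge_rubber: an eraser block, 28 x 45 x 12 mm, lying on the left end of the ledge, its top at 68 mm; leave it alone. Origin at the centre of its underside.

How it is judged:
By the outcome, as a careful person would: the job done as asked, in the order asked, and still so for the second after the job is handed in, while the arm keeps its last pose, push and grip.
It also fails if it takes over 67 s, if anything falls off the work surface, if the arm or the gripper's body presses on something with over 40 N, if the wrist force passes 120 N, or if a joint passes its speed limit or range.

ROBOT

A 7-joint arm with a two-finger parallel gripper is mounted at the origin on a cart in front of the work surface, level with it; the furniture and walls round the work are solid. World frame = base frame: x ahead of the robot, y to its left, z up, the work surface at z = 0. Lengths are in m, angles in rad, forces in N, time in s.
With the tool pointing down it reaches from about 0.35 to 0.9 m from the base axis. Payload 8.1 kg.
Tool frame: the origin (TCP) lies midway between the tips of the shut fingers; the grasp point (between the pads) lies 19 mm behind it; z points along the fingers, y is the line along which they close (so a half turn about z gives the same grasp; the last joint's range is limited). The gripper opens to 92 mm and grips with 3 to 60 N. Pads are 19 mm wide; open, the fingers measure 130 mm over their backs; the gripper's body (75 mm by 190 mm) begins 47 mm behind the grasp point.
Start: joints at [1.147, 0.434, 0.025, 1.573, -0.012, 1.134, -0.075], TCP at [0.197, -0.593, 0.227] pointing down, gripper open.
Joint ranges: [-2.62, 2.62], [-0.44, 2.09], [-1.27, 1.32], [0.08, 2.57], [-1.32, 4.46], [0.12, 2], [-2.74, 2.74]. Speed limits (rad/s): [2.22, 2.22, 3.01, 3.01, 3.14, 3.14, 3.14].

INTERFACE

Orientations are given as a rotation vector (axis times angle).
In Python, from cell import arm gives the robot as it stands.
- The arm moves only by the tool send_rows, never from a script. Its argument "increments" is a list of rows, each a list of 3 entries, a list of its own where there are three numbers: the finger opening in cm, from 0 to 9.18, then the shift along the tool's x, y, z in cm, then the turn, a rotation vector about the tool's x, y, z in rad. A call has 1 to 5 rows; each row shifts and turns the commanded pose from where the row before left it, along the tool's axes as they then stand; what a row does not reach is not made up. A row lasts 1/10 s, in which the tool goes at most 50 mm and 8.59 degrees, less where a joint would pass 70% of its speed; a pose out of reach is approached as far as the arm can. A call is refused whole if a number of a shift passes 5 or a number of a turn 0.15, either way. A call with a gripper value outside its range is refused whole. The fingers move at their own pace and stop on an object; "force" is the grip in N (left out, the last holds). Time passes only in rows, so rows that do not move let the fingers close. It gives the time, the measured TCP pose, the force, the opening and the grip force at its end, in the units of the state.
- arm.observe(): the state, without advancing time (a new reading comes with each control period).
- arm.get_image(name): name is "scene" or "side" or "wrist"; returns the picture (480x640x3 uint8, red, green, blue); there is no depth.
- arm.camera_params(name): a dict with "camera_matrix" (3x3 intrinsics, pixels), "R" (3x3) and "t" (3): a world point X has camera coordinates R X + t. Camera axes: x right, y down, z forward; pixel columns grow to the right and rows downward; lengths in m; the calibration is good to about 2 mm. The wrist camera is an equidistant fisheye: a pixel r from the principal point sees the ray r / f radians off the axis. A picture is of the moment at which its call begins: read the wrist's pose just before it. camera_params takes no time and is no camera call; for the wrist camera it gives the pose at the moment of the call.
- arm.sign_off(): hands the job in; it is judged then, once.
The state is a dict: "clock": time; "joints": joint angles; "dq": joint speeds; "joint_efforts": joint torques, N m; "position": TCP position; "ee_rot": TCP orientation; "force": force on the tool from outside, world axes, zero at the start; "ft_torque": the same for the moment, N m; "width": opening from 0.0 (shut) to 1.0 (fully open); "gripper_force": force on a finger pad.
Only numpy, scipy, OpenCV 4.12 (cv2) and the standard library are available. Lean on these libraries where they do the work, as an engineer would, in place of code of your own. Each camera call takes 0.05 s, during which the arm holds its last target. There are 200 camera calls.

## Working session

There is one attempt and no reset: what is moved stays moved. The work goes in short steps, Python scripts to look and compute and a tool call to move; the robot and the scene stay as the last step left them, time stands still between calls to the robot, and variables do not carry over. Pictures are saved under pics/ and viewed, at most 10 in all, crops included, and the job is handed in when it is done.

Besides the shell and the picture viewer there is one more tool, called as name(argument=value, ...), one argument or row to a line, values as JSON. send_rows: Moves the arm, as the interface text tells. Its arguments: {"type":"object","properties":{"increments":{"type":"array"},"force":{"type":"number"}},"required":["increments"]}

```bash
mkdir -p pics; ls; python3 - <<'E'
from cell import arm
import cv2,numpy as np
s=arm.observe();print(s)
a=arm.get_image("scene");b=arm.get_image("side")
cv2.imwrite("pics/scene.png",a[:,:,::-1]);cv2.imwrite("pics/side.png",b[:,:,::-1])
for n in("scene","side","wrist"):print(n,arm.camera_params(n))
E
```

```text
pics
{'clock': 0.0, 'joints': array([ 1.14745255,  0.43523718,  0.02496243,  1.57409363, -0.01158025,
        1.13397417, -0.07511848]), 'dq': array([-0.00027002, -0.00028058,  0.00022759, -0.00051018, -0.00212954,
       -0.00077432,  0.00068734]), 'joint_efforts': array([-1.10456956e-04, -6.67854381e+01,  9.84919108e-01, -3.14465010e+01,
       -6.06178259e-02,  4.30789590e-02,  1.74933375e-04]), 'position': array([ 0.19683253, -0.59266676,  0.22593737]), 'ee_rot': array([-3.09980168e+00, -5.01315359e-01,  6.33208594e-04]), 'force': array([-0.13248041, -0.82431121,  0.93745301]), 'ft_torque': array([-0.01878487,  0.00922819,  0.03411565]), 'gripper_force': 0.0, 'width': 1.0008927841007031}
scene {'camera_matrix': array([[517.51304937,   0.        , 310.35896817],
       [  0.        , 517.51304937, 233.18456755],
       [  0.        ,   0.        ,   1.        ]]), 'R': array([[-0.79119331, -0.61151325,  0.00804289],
       [-0.3264733 ,  0.41120681, -0.85107235],
       [ 0.51713472, -0.67598854, -0.52498683]]), 't': array([0.26463143, 0.4149989 , 0.39502193])}
side {'camera_matrix': array([[565.99798977,   0.        , 327.9356661 ],
       [  0.        , 565.99798977, 245.57120749],
       [  0.        ,   0.        ,   1.        ]]), 'R': array([[ 0.99859583,  0.04764848,  0.02315149],
       [ 0.04383729, -0.49788409, -0.86613494],
       [-0.02974326,  0.86593363, -0.49927376]]), 't': array([-0.58843132, -0.0793926 ,  1.16127297])}
wrist {'camera_matrix': array([[371.64829954,   0.        , 324.32137153],
       [  0.        , 371.64829954, 238.59026335],
       [  0.        ,   0.        ,   1.        ]]), 'R': array([[ 0.31663482, -0.94854534, -0.00203171],
       [-0.91119442, -0.30476043,  0.27721077],
       [-0.26356617, -0.0859233 , -0.96080698]]), 't': array([-0.62520638, -0.03591755,  0.39038731])}
```

View pics/scene.png

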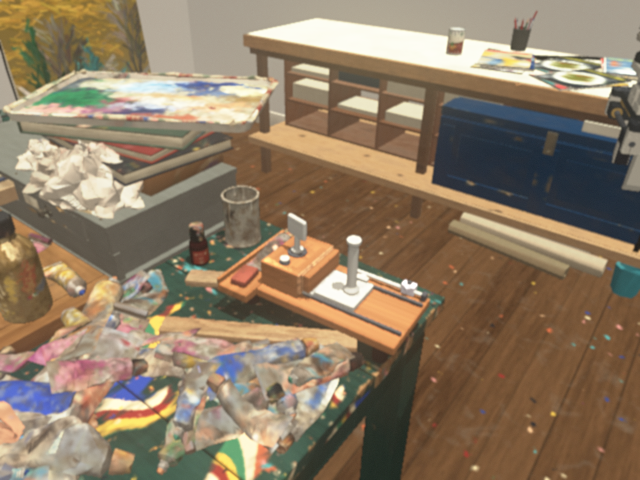

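View pics/side.png

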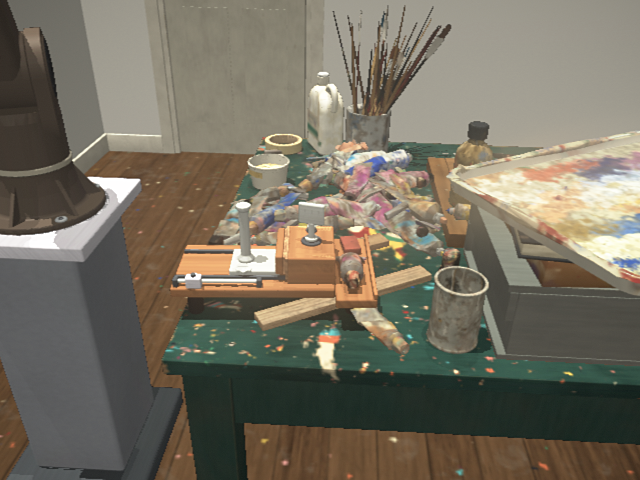

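The scene view shows the post's head at (354,239), the blade at about (297,227) and the rider at (408,287). The side view shows the head at (243,204), the blade at (312,213) and the rider at (193,281). I'll triangulate these.

```bash
cat > h.py <<'E'
import numpy as np,cv2
from cell import arm
def ray(c,uv,n):
    K=c["camera_matrix"];p=np.array([(uv[0]-K[0,2])/K[0,0],(uv[1]-K[1,2])/K[1,1]])
    if n=="wrist":
        r=np.hypot(*p);d=np.array([*(p/r*np.sin(r)),np.cos(r)]) if r>1e-9 else np.array([0,0,1.])
    else: d=np.array([*p,1.])
    R=c["R"];d=R.T@d
    return -R.T@c["t"],d/np.linalg.norm(d)
def plane(c,uv,n,z):
    o,d=ray(c,uv,n);return o+d*(z-o[2])/d[2]
def tri(a,b):
    A=0;B=0
    for o,d in(a,b):
        P=np.eye(3)-np.outer(d,d);A=A+P;B=B+P@o
    return np.linalg.solve(A,B)
def proj(c,X,n):
    p=c["R"]@X+c["t"];K=c["camera_matrix"]
    if n=="wrist":
        h=np.hypot(p[0],p[1]);q=p[:2]/h*np.arctan2(h,p[2])
    else:q=p[:2]/p[2]
    return K[:2,:2]@q+K[:2,2]
E
python3 - <<'E'
from h import *
S=arm.camera_params("scene");D=arm.camera_params("side")
for n,u,v in(("post",(354,239),(243,204)),("key",(297,227),(312,213)),("rider",(408,287),(193,281))):
    print(n,tri(ray(S,u,"scene"),ray(D,v,"side")))
a,b=cv2.imread("pics/scene.png")[200:330,210:450],cv2.imread("pics/side.png")[190:310,160:400]
cv2.imwrite("pics/c.png",np.vstack([cv2.resize(a,(640,300),interpolation=3)*1,cv2.resize(b,(600,300),interpolation=3).copy() if 0 else cv2.resize(b,(640,300),interpolation=3)]))
E
```

```text
post [ 0.47371955 -0.27875585  0.16198122]
key [ 0.57393052 -0.27204303  0.14825196]
rider [ 0.40867096 -0.34296143  0.06701391]
```

View pics/c.png

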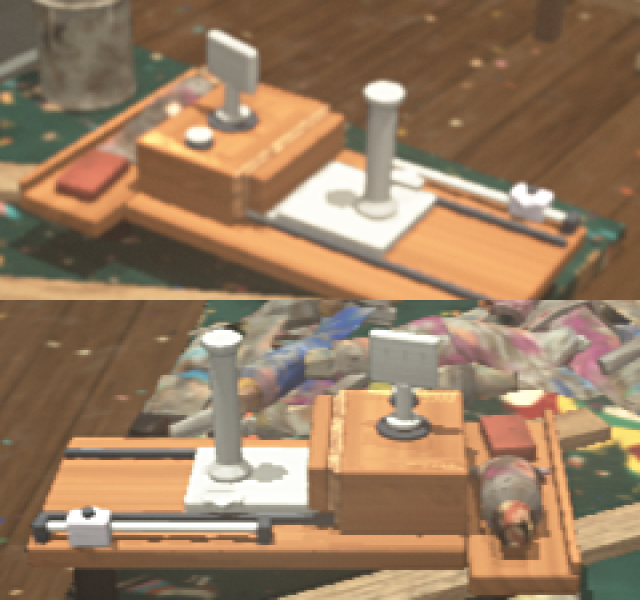

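The crop shows the blade almost along the clamp axis, with the clamp yaw about 0.07 rad. The pin head is left of the key and the rider is near the pull end. Next I move above the clamp for a close look.

send_rows(
  increments=[
    [9.1,[4.1,-2.0,-0.6],[0,0,0]],
    [9.1,[4.1,-2.0,-0.6],[0,0,0]],
    [9.1,[4.1,-2.0,-0.6],[0,0,0]],
    [9.1,[4.1,-2.0,-0.6],[0,0,0]],
    [9.1,[4.1,-2.0,-0.6],[0,0,0]],
  ],
)

```text
clock: 0.6
position: [0.3609, -0.432, 0.2567]
ee_rot: [-3.101, -0.501, 0.001]
force: [1.0, -0.4, -0.1]
width: 0.993
gripper_force: 0.0
```

send_rows(
  increments=[
    [9.1,[4.1,-2.0,-0.6],[0,0,0]],
    [9.1,[4.1,-2.0,-0.6],[0,0,0]],
    [9.1,[4.1,-2.0,-0.6],[0,0,0]],
    [9.1,[4.1,-2.0,-0.6],[0,0,0]],
    [9.1,[0,0,0],[0,0,-0.15]],
  ],
)

```text
clock: 1.1
position: [0.496, -0.2987, 0.2812]
ee_rot: [-3.05, -0.745, -0.006]
force: [-0.1, -0.7, 0.3]
width: 0.995
gripper_force: 0.0
```

send_rows(
  increments=[
    [9.1,[0,0,0],[0,0,-0.15]],
    [9.1,[0,0,0],[0,0,-0.15]],
    [9.1,[0,0,0],[0,0,-0.15]],
    [9.1,[0,0,0],[0,0,0]],
  ],
)

```text
clock: 1.5
position: [0.4902, -0.3059, 0.2803]
ee_rot: [-2.812, -1.399, 0.001]
force: [0.3, 0.4, -0.8]
width: 0.99
gripper_force: 0.0
```

```bash
python3 - <<'E'
from h import *
from scipy.spatial.transform import Rotation as T
s=arm.observe();R=T.from_rotvec(s["ee_rot"]).as_matrix()
print(s["clock"],s["joints"].round(3),s["position"].round(4),R.round(3))
c=arm.camera_params("wrist");a=arm.get_image("wrist");cv2.imwrite("pics/w1.png",a[:,:,::-1])
np.savez("pics/w1.npz",**c)
for X in([.4737,-.2788,.16],[.574,-.272,.164],[.409,-.343,.074]):print(proj(c,np.array(X),"wrist"))
E
```

```text
1.5 [ 0.64   0.335 -0.237  1.595  0.082  1.222 -0.26 ] [ 0.4902 -0.3059  0.2803] [[ 0.603  0.797 -0.001]
 [ 0.797 -0.603  0.001]
 [-0.    -0.001 -1.   ]]
[285.04281575 216.3397294 ]
[386.71177769 130.57533524]
[283.82938399 281.60666601]
```

View pics/w1.png

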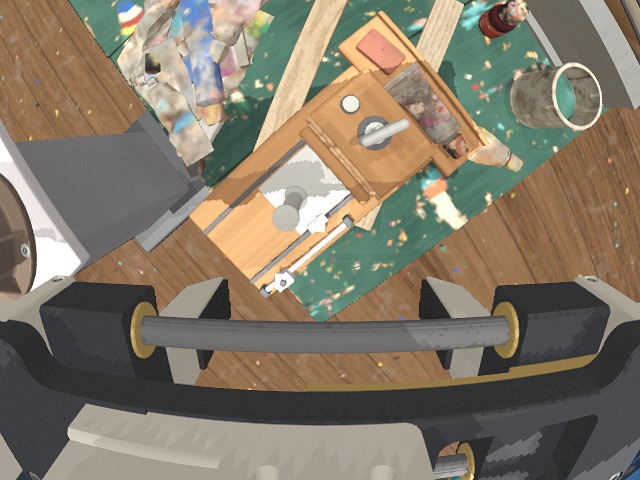

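The wrist view shows the blade top running from about (365,141) to (408,124). The post's head is at (287,216), the jaw pointer at about (317,222) and the rider at (279,283), all close to the predicted positions. I'll compute the blade angle and the positions.

```bash
python3 - <<'E'
from h import *
c=dict(np.load("pics/w1.npz"))
im=cv2.imread("pics/w1.png")
for n,u,z in(("post",(287,216),.16),("b1",(365,141),.164),("b2",(408,124),.164),("pin",(350,104),.109),("rider",(279,283),.076)):
    print(n,plane(c,u,"wrist",z).round(4))
cv2.imwrite("pics/c2.png",np.hstack([cv2.resize(im[90:165,335:435],(400,300),interpolation=2),cv2.resize(im[195:300,250:390],(400,300),interpolation=2)]))
E
```

```text
post [ 0.4751 -0.2795  0.16  ]
b1 [ 0.5563 -0.2689  0.164 ]
b2 [ 0.5901 -0.2772  0.164 ]
pin [ 0.5694 -0.239   0.109 ]
rider [ 0.4045 -0.3407  0.076 ]
```

View pics/c2.png

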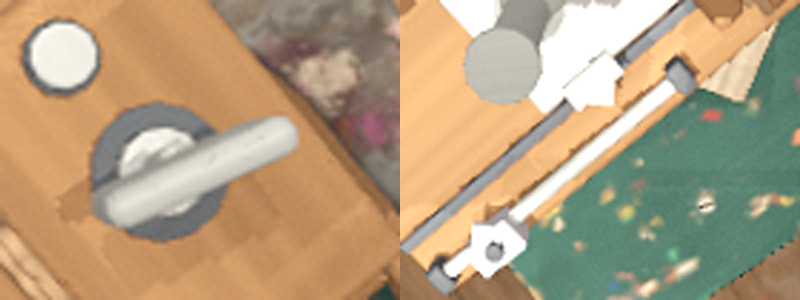

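send_rows(
  increments=[
    [9.1,[0,0,0],[0,0,-0.15]],
    [9.1,[0,0,0],[0,0,-0.15]],
  ],
)

```text
clock: 1.75
position: [0.4904, -0.3059, 0.2806]
ee_rot: [-2.574, -1.801, 0.0]
force: [-0.6, -0.3, 0.5]
width: 0.992
gripper_force: 0.0
```

```bash
python3 -c "
from h import *
s=arm.observe();print(s['joints'].round(3),s['position'],s['ee_rot'])"
```

```text
[ 0.68   0.34  -0.292  1.592  0.102  1.225  0.019] [ 0.49039303 -0.30593841  0.28056409] [-2.57362155e+00 -1.80128372e+00  3.79344268e-04]
```

j7 grows counter-clockwise. To have room for the clockwise wind I start from the half-turn grasp, at tool yaw about 2.91 (j7 about 1.7).

send_rows(
  increments=[
    [9.1,[0,0,0],[0,0,-0.15]],
    [9.1,[0,0,0],[0,0,-0.15]],
    [9.1,[0,0,0],[0,0,-0.15]],
    [9.1,[0,0,0],[0,0,-0.15]],
    [9.1,[0,0,0],[0,0,-0.15]],
  ],
)

```text
clock: 2.25
position: [0.4904, -0.306, 0.2805]
ee_rot: [-1.735, -2.619, 0.0]
force: [-0.0, -0.2, -0.2]
width: 0.99
gripper_force: 0.0
```

send_rows(
  increments=[
    [9.1,[0,0,0],[0,0,-0.15]],
    [9.1,[0,0,0],[0,0,-0.15]],
    [9.1,[0,0,0],[0,0,-0.15]],
    [9.1,[0,0,0],[0,0,-0.15]],
    [9.1,[0,0,0],[0,0,-0.15]],
  ],
)

```text
clock: 2.75
position: [0.4903, -0.306, 0.2805]
ee_rot: [-0.655, -3.072, -0.0]
force: [-0.9, 0.1, -0.0]
width: 0.991
gripper_force: 0.0
```

send_rows(
  increments=[
    [9.1,[0,0,0],[0,0,-0.15]],
    [9.1,[0,0,0],[0,0,-0.04]],
    [5,[-3.6,2.6,2],[0,0,0]],
    [5,[-3.7,2.6,2],[0,0,0]],
    [5,[0,0,0],[0,0,0]],
  ],
)

```text
clock: 3.25
position: [0.5766, -0.267, 0.2372]
ee_rot: [-0.36, -3.119, -0.008]
force: [0.0, 0.4, 0.3]
width: 0.778
gripper_force: 0.0
```

```bash
python3 - <<'E'
from h import *
from scipy.spatial.transform import Rotation as T
s=arm.observe();R=T.from_rotvec(s["ee_rot"]).as_matrix()
print(s["clock"],s["joints"].round(3),s["position"].round(4),np.arctan2(R[1,0],R[0,0]),R[:,2].round(3))
c=arm.camera_params("wrist");a=arm.get_image("wrist");cv2.imwrite("pics/w2.png",a[:,:,::-1])
np.savez("pics/w2.npz",**c)
for X in([.4737,-.2788,.16],[.573,-.2725,.164],[.409,-.343,.074]):print(proj(c,np.array(X),"wrist"))
E
```

```text
3.25 [ 0.747  0.522 -0.613  1.488  0.304  1.232  1.436] [ 0.5766 -0.267   0.2372] 2.9118793076619514 [-0.002  0.005 -1.   ]
[269.38462611  99.04367096]
[315.57243662 247.07602884]
[197.24711971  60.05605905]
```

View pics/w2.png

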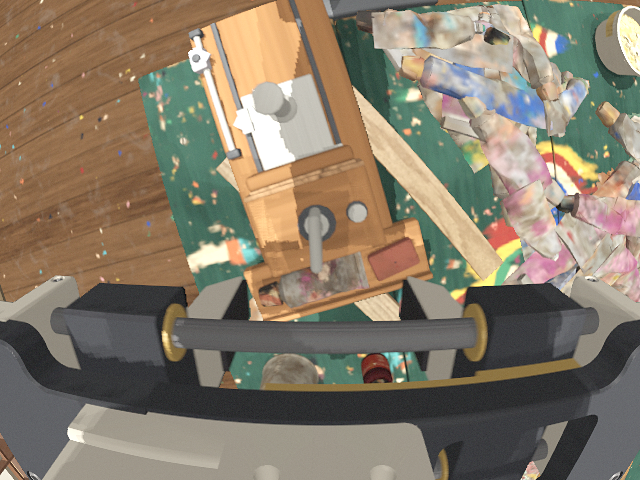

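The wrist view shows the blade top from about (314,209) to (318,271), nearly in line with tool x. The post's head is at (268,97), which agrees with the prediction.

```bash
python3 - <<'E'
from h import *
from scipy.spatial.transform import Rotation as T
c=dict(np.load("pics/w2.npz"));s=arm.observe();R=T.from_rotvec(s["ee_rot"]).as_matrix()
im=cv2.imread("pics/w2.png");h=cv2.cvtColor(im,cv2.COLOR_BGR2HSV)
m=((h[:,:,1]<45)&(h[:,:,2]>100)).astype(np.uint8)[200:285,295:340]
n,l,st,ce=cv2.connectedComponentsWithStats(m);i=l[45,22];print(st[i],n)
pts=np.argwhere(l==i)[:,::-1].astype(np.float32)+[295,200];print(cv2.minAreaRect(pts.astype(np.float32)))
p=[plane(c,u,"wrist",.164) for u in((314.5,209),(318,271))]
d=p[1]-p[0];m=(p[0]+p[1])/2
print(p,np.linalg.norm(d),np.arctan2(d[1],d[0]),m,"tool shift cm",R.T@(m-s["position"])*100, "yaw tool",np.arctan2(R[1,0],R[0,0]))
P=plane(c,(268,97),"wrist",.16);print(P,"dist",np.linalg.norm((P-m)[:2]),"clamp yaw",np.arctan2(*(m-P)[[1,0]]))
E
```

```text
[  9   7  26  67 996] 10
((316.5, 240.0), (66.0, 25.0), 90.0)
[array([ 0.54829731, -0.26730245,  0.164     ]), array([ 0.58956552, -0.27481604,  0.164     ])] 0.04194663084856585 -0.1800945727207402 [ 0.56893141 -0.27105925  0.164     ] tool shift cm [ 0.5105232  -0.34356511  7.44286891] yaw tool 2.9105781084822815
[ 0.47219007 -0.27934467  0.16      ] dist 0.09709549868718706 clamp yaw 0.08543658633908913
```

send_rows(
  increments=[
    [5,[0.35,-0.45,2],[0,0,-0.03]],
    [5,[0,0,2.6],[0,0,0]],
    [5,[0,0,3],[0,0,0]],
    [5,[0,0,3],[0,0,0]],
    [5,[0,0,0],[0,0,0]],
  ],
)

```text
clock: 3.8
position: [0.5656, -0.2762, 0.1312]
ee_rot: [-0.321, -3.118, -0.001]
force: [-1.5, 0.3, -0.1]
width: 0.545
gripper_force: 0.0
```

send_rows(
  force=15,
  increments=[
    [0,[0,0,0],[0,0,0]],
    [0,[0,0,0],[0,0,0]],
    [0,[0,0,0],[0,0,0]],
    [0,[0,0,0],[0,0,0]],
    [0,[0,0,0],[0,0,0]],
  ],
)

```text
clock: 4.3
position: [0.5697, -0.2747, 0.1356]
ee_rot: [0.315, 3.124, 0.002]
force: [0.6, 12.1, 4.8]
width: 0.162
gripper_force: 5.8
```

```bash
python3 - <<'E'
from h import *
s=arm.observe();print(s)
a=arm.get_image("wrist");b=arm.get_image("scene")
cv2.imwrite("pics/g1.png",np.hstack([cv2.resize(a[:,:,::-1],(400,300)),cv2.resize(b[190:310,220:380,::-1],(400,300))]))
E
```

```text
{'clock': 4.3, 'joints': array([ 0.74904477,  0.60293825, -0.58725436,  1.62337568,  0.37400497,
        1.02860523,  1.41831304]), 'dq': array([-0.01084884,  0.00202748, -0.03825781,  0.01086158, -0.04287994,
       -0.00341884,  0.00036808]), 'joint_efforts': array([  6.66982904, -69.39748764,  -2.73396492, -28.26871097,
         4.11585242,   0.46718102,  -0.10964898]), 'position': array([ 0.56973566, -0.27465556,  0.13563147]), 'ee_rot': array([3.14513440e-01, 3.12432183e+00, 1.74350254e-03]), 'force': array([ 0.55681298, 12.12440444,  4.80929428]), 'ft_torque': array([ 2.70605508, -0.28598044,  0.08721911]), 'gripper_force': 5.831661522388458, 'width': 0.16183410289532887}
```

View pics/g1.png

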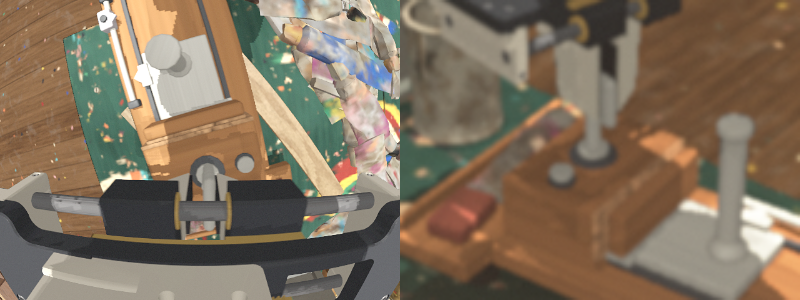

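The pads straddle the blade, but one touched first because I'm about 3.5 mm off in tool y. I'll shift and close fully.

send_rows(
  force=15,
  increments=[
    [2,[0,0.35,0],[0,0,0]],
    [0,[0,0,0],[0,0,0]],
    [0,[0,0,0],[0,0,0]],
    [0,[0,0,0],[0,0,0]],
    [0,[0,0,0],[0,0,0]],
  ],
)

```text
clock: 4.9
position: [0.57, -0.2712, 0.1349]
ee_rot: [0.314, 3.126, 0.002]
force: [0.7, 5.8, 2.3]
width: 0.09
gripper_force: 15.0
```

send_rows(
  force=45,
  increments=[
    [0,[0,0,0],[0,0,0]],
    [0,[0,0,0],[0,0,0]],
    [0,[0,0,0],[0,0,0]],
  ],
)

```text
clock: 5.2
position: [0.57, -0.2712, 0.1349]
ee_rot: [0.314, 3.126, 0.002]
force: [0.1, 4.8, 1.5]
width: 0.082
gripper_force: 45.0
```

```bash
python3 -c "
from h import *
s=arm.observe();print(s)"
```

```text
{'clock': 5.2, 'joints': array([ 0.74419193,  0.6025788 , -0.58750257,  1.62623634,  0.37433468,
        1.02753308,  1.41269398]), 'dq': array([ 0.00099211,  0.00048317,  0.00013662,  0.00108015,  0.00013433,
       -0.00099633,  0.00183476]), 'joint_efforts': array([  3.26456979, -70.05818367,  -6.78276524, -28.07146132,
         1.6382708 ,   0.13175905,  -0.08422108]), 'position': array([ 0.57000935, -0.27119158,  0.1349041 ]), 'ee_rot': array([3.13847876e-01, 3.12563110e+00, 1.85360893e-03]), 'force': array([0.11203198, 4.75925353, 1.48533759]), 'ft_torque': array([ 1.21623204, -0.28807114,  0.08378147]), 'gripper_force': 44.9944406747818, 'width': 0.08178448302100809}
```

Blade gripped at 8 mm, with the key at about 0.28 rad. First part-turn.

send_rows(
  increments=[
    [0,[0,0,0],[0,0,0.1]],
    [0,[0,0,0],[0,0,0.1]],
    [0,[0,0,0],[0,0,0.1]],
    [0,[0,0,0],[0,0,0.1]],
    [0,[0,0,0],[0,0,0]],
  ],
)

```text
clock: 5.7
position: [0.5704, -0.2703, 0.1349]
ee_rot: [0.933, 3.0, 0.003]
force: [1.4, 7.1, 0.4]
width: 0.084
gripper_force: 45.0
```

send_rows(
  increments=[
    [0,[0,0,0],[0,0,0.1]],
    [0,[0,0,0],[0,0,0.1]],
    [0,[0,0,0],[0,0,0.1]],
    [0,[0,0,0],[0,0,0.1]],
    [0,[0,0,0],[0,0,0]],
  ],
)

```text
clock: 6.2
position: [0.5711, -0.2697, 0.1349]
ee_rot: [1.509, 2.755, 0.005]
force: [4.0, 8.6, 0.3]
width: 0.086
gripper_force: 45.0
```

Key at about 1.08 rad. I release, recentre a little along the side load, and regrip for the next part-turn.

send_rows(
  force=15,
  increments=[
    [3,[0,0,0],[0,0,0]],
    [3,[0,0,0],[0,0,0]],
    [3,[0.15,0.25,0],[0,0,0]],
    [0,[0,0,0],[0,0,0]],
    [0,[0,0,0],[0,0,0]],
  ],
)

```text
clock: 6.7
position: [0.5709, -0.2699, 0.1347]
ee_rot: [1.508, 2.756, -0.0]
force: [-0.4, -0.1, 0.2]
width: 0.202
gripper_force: 0.0
```

send_rows(
  force=45,
  increments=[
    [0,[0,0,0],[0,0,0]],
    [0,[0,0,0],[0,0,0]],
    [0,[0,0,0],[0,0,0]],
    [0,[0,0,0],[0,0,0]],
  ],
)

```text
clock: 7.1
position: [0.5712, -0.2697, 0.1347]
ee_rot: [1.507, 2.756, 0.0]
force: [2.2, -0.7, -1.5]
width: 0.083
gripper_force: 45.0
```

send_rows(
  increments=[
    [0,[0,0,0],[0,0,0.1]],
    [0,[0,0,0],[0,0,0.1]],
    [0,[0,0,0],[0,0,0.1]],
    [0,[0,0,0],[0,0,0.1]],
    [0,[0,0,0],[0,0,0]],
  ],
)

```text
clock: 7.6
position: [0.572, -0.2693, 0.1348]
ee_rot: [2.025, 2.4, 0.001]
force: [5.7, 0.2, -4.9]
width: 0.083
gripper_force: 45.0
```

send_rows(
  increments=[
    [0,[0,0,0],[0,0,0.1]],
    [0,[0,0,0],[0,0,0.1]],
    [0,[0,0,0],[0,0,0.1]],
    [0,[0,0,0],[0,0,0.1]],
    [0,[0,0,0],[0,0,0]],
  ],
)

```text
clock: 8.1
position: [0.5728, -0.2694, 0.1348]
ee_rot: [2.46, 1.95, 0.003]
force: [8.6, -1.2, -7.0]
width: 0.083
gripper_force: 45.0
```

```bash
python3 -c "
from h import *
s=arm.observe();print(s['joints'],s['joint_efforts'],s['ft_torque'],2*np.arctan2(s['ee_rot'][1],s['ee_rot'][0]))"
```

```text
[ 0.48350491  0.53951781 -0.18981656  1.64878458  0.11770314  0.96144994
  0.02246774] [  1.5806935  -74.65902328  -1.02373682 -25.86149275   0.15623782
   2.93699607  -1.38323855] [-0.24038991 -1.89252247 -0.0447468 ] 1.340408600215157
```

Key at about 1.88 rad. One more regrip, then on to the stop in small steps, watching the moment.

send_rows(
  force=15,
  increments=[
    [3,[0,0,0],[0,0,0]],
    [3,[0,0,0],[0,0,0]],
    [3,[0.07,0.3,0],[0,0,0]],
    [0,[0,0,0],[0,0,0]],
    [0,[0,0,0],[0,0,0]],
  ],
)

```text
clock: 8.6
position: [0.5741, -0.2697, 0.1347]
ee_rot: [-2.461, -1.952, 0.0]
force: [0.3, -0.4, 0.4]
width: 0.203
gripper_force: 0.0
```

send_rows(
  force=45,
  increments=[
    [0,[0,0,0],[0,0,0]],
    [0,[0,0,0],[0,0,0]],
    [0,[0,0,0],[0,0,0]],
    [0,[0,0,0],[0,0,0]],
  ],
)

```text
clock: 9.0
position: [0.5731, -0.2695, 0.1347]
ee_rot: [-2.461, -1.951, 0.002]
force: [-5.0, 1.3, 3.9]
width: 0.083
gripper_force: 45.0
```

send_rows(
  increments=[
    [0,[0,0,0],[0,0,0.1]],
    [0,[0,0,0],[0,0,0.1]],
    [0,[0,0,0],[0,0,0.1]],
    [0,[0,0,0],[0,0,0.1]],
    [0,[0,0,0],[0,0,0.1]],
  ],
)

```text
clock: 9.5
position: [0.574, -0.2699, 0.1347]
ee_rot: [2.87, 1.276, -0.0]
force: [-1.3, -0.1, 0.4]
width: 0.086
gripper_force: 45.0
```

```bash
python3 -c "
from h import *
s=arm.observe();print(s['joint_efforts'],s['ft_torque'],2*np.arctan2(s['ee_rot'][1],s['ee_rot'][0]))"
```

```text
[  0.74574552 -71.34904146  -1.79720543 -28.99831653  -0.14606707
  -0.26294821   1.66019786] [-0.18218703  0.19850137  0.16557927] 0.8367244523585662
```

send_rows(
  increments=[
    [0,[0,0,0],[0,0,0.08]],
    [0,[0,0,0],[0,0,0.08]],
    [0,[0,0,0],[0,0,0]],
  ],
)

```text
clock: 9.8
position: [0.5742, -0.2702, 0.1347]
ee_rot: [2.961, 1.046, -0.0]
force: [-1.1, -2.1, -0.6]
width: 0.082
gripper_force: 45.0
```

```bash
python3 -c "
from h import *
s=arm.observe();print(s['joint_efforts'],s['ft_torque'],2*np.arctan2(s['ee_rot'][1],s['ee_rot'][0]))"
```

```text
[ -1.45932097 -71.70653343  -0.56050245 -28.50464165  -0.76892613
   0.08183244  -1.2349885 ] [-0.41555254  0.0320883  -0.05199762] 0.6792660519876024
```

send_rows(
  increments=[
    [0,[0,0,0],[0,0,0.05]],
    [0,[0,0,0],[0,0,0.05]],
    [0,[0,0,0],[0,0,0]],
  ],
)

```text
clock: 10.1
position: [0.5743, -0.2703, 0.1347]
ee_rot: [3.008, 0.902, 0.0]
force: [-0.1, -4.2, -1.6]
width: 0.087
gripper_force: 45.4
```

```bash
python3 -c "
from h import *
s=arm.observe();print(s['joint_efforts'],s['ft_torque'],2*np.arctan2(s['ee_rot'][1],s['ee_rot'][0]))"
```

```text
[ -1.25877265 -72.00936556  -0.22672591 -28.16428006  -1.46976326
   0.47757005  -1.51006412] [-0.80817237 -0.10272081  0.70078584] 0.5828213724027471
```

send_rows(
  increments=[
    [0,[0,0,0],[0,0,0.04]],
    [0,[0,0,0],[0,0,0]],
    [0,[0,0,0],[0,0,0]],
  ],
)

```text
clock: 10.4
position: [0.5743, -0.2703, 0.1347]
ee_rot: [3.025, 0.843, 0.0]
force: [1.3, -3.8, -2.4]
width: 0.091
gripper_force: 46.8
```

```bash
python3 -c "
from h import *
s=arm.observe();print(s['joint_efforts'],s['ft_torque'],s['position'],2*np.arctan2(s['ee_rot'][1],s['ee_rot'][0]))"
```

```text
[ -1.66808791 -72.40837097  -0.68970317 -27.80533612  -1.77365843
   0.90189099  -0.94511747] [-0.99553058 -0.24260397  0.86190833] [ 0.57425103 -0.27025362  0.13471621] 0.5437132777798306
```

The moment rises to 0.86 N m without the key turning further, so it is against its stop. I ease off, release, rise, and turn so the camera looks towards the pull end.

send_rows(
  increments=[
    [0,[0,0,0],[0,0,-0.06]],
    [4,[0,0,0],[0,0,0]],
    [4,[0,0,0],[0,0,0]],
    [4,[0,0,0],[0,0,0]],
    [4,[0,0,0],[0,0,0]],
  ],
)

```text
clock: 10.9
position: [0.5742, -0.2692, 0.1348]
ee_rot: [-3.001, -0.929, -0.0]
force: [-0.2, 0.4, -0.7]
width: 0.381
gripper_force: 0.0
```

send_rows(
  increments=[
    [5,[0,0,-2],[0,0,0]],
    [5,[0,0,-3],[0,0,0]],
    [5,[0,0,-4],[0,0,0]],
    [5,[0,0,0],[0,0,-0.15]],
    [5,[0,0,0],[0,0,-0.15]],
  ],
)

```text
clock: 11.4
position: [0.575, -0.2695, 0.2265]
ee_rot: [2.822, 1.375, 0.003]
force: [-0.4, 0.1, -0.3]
width: 0.543
gripper_force: 0.0
```

send_rows(
  increments=[
    [5,[0,0,0],[0,0,-0.15]],
    [5,[0,0,0],[0,0,-0.15]],
    [5,[0,0,0],[0,0,-0.15]],
    [5,[0,0,0],[0,0,-0.15]],
    [5,[0,0,0],[0,0,-0.15]],
  ],
)

```text
clock: 11.9
position: [0.5741, -0.2694, 0.2248]
ee_rot: [-2.124, -2.315, -0.0]
force: [1.4, -0.8, 0.4]
width: 0.544
gripper_force: 0.0
```

send_rows(
  increments=[
    [5,[0,0,0],[0,0,-0.15]],
    [5,[0,0,0],[0,0,-0.15]],
    [5,[0,0,0],[0,0,-0.15]],
    [5,[0,0,0],[0,0,-0.15]],
    [5,[0,0,0],[0,0,-0.15]],
  ],
)

```text
clock: 12.4
position: [0.574, -0.2694, 0.2248]
ee_rot: [-1.129, -2.932, -0.0]
force: [-0.0, -0.7, 0.6]
width: 0.542
gripper_force: 0.0
```

send_rows(
  increments=[
    [5,[0,0,0],[0,0,-0.15]],
    [5,[0,0,0],[0,0,-0.15]],
    [5,[0,0,0],[0,0,-0.15]],
    [5,[0,0,0],[0,0,-0.15]],
    [5,[0,0,0],[0,0,-0.15]],
  ],
)

```text
clock: 12.9
position: [0.574, -0.2695, 0.2248]
ee_rot: [0.023, -3.141, -0.0]
force: [0.1, -0.6, 0.3]
width: 0.546
gripper_force: 0.0
```

```bash
python3 -c "
from h import *
s=arm.observe();print(s['clock'],s['joints'].round(2),s['position'],2*np.arctan2(s['ee_rot'][1],s['ee_rot'][0]))"
```

```text
12.9 [ 0.73  0.52 -0.58  1.51  0.29  1.2   1.69] [ 0.5740294  -0.2694998   0.22475289] -3.126682804186024
```

send_rows(
  increments=[
    [5,[0,0,0],[0,0,-0.06]],
    [5,[3.5,-0.1,0],[0,0,0]],
    [5,[3.5,-0.1,0],[0,0,0]],
    [5,[0,0,0],[0,0,0]],
    [5,[0,0,0],[0,0,0]],
  ],
)

```text
clock: 13.4
position: [0.5041, -0.2768, 0.2251]
ee_rot: [-0.106, 3.139, -0.001]
force: [0.8, -0.2, 0.1]
width: 0.544
gripper_force: 0.0
```

```bash
python3 - <<'E'
from h import *
s=arm.observe();print(s["position"],s["ee_rot"])
c=arm.camera_params("wrist");a=arm.get_image("wrist");cv2.imwrite("pics/w3.png",a[:,:,::-1]);np.savez("pics/w3.npz",**c)
for X in([.4735,-.279,.16],[.572,-.271,.164],[.407,-.342,.074],[.569,-.239,.115]):print(proj(c,np.array(X),"wrist"))
cv2.imwrite("pics/w3c.png",np.vstack([cv2.resize(a[:290,190:470,::-1],(800,828),interpolation=2)[::1]])[:600] if 0 else cv2.resize(a[0:300,180:480,::-1],(600,600),interpolation=2))
E
```

```text
[ 0.50409121 -0.2768341   0.22512991] [-1.06256798e-01  3.13945034e+00 -1.00684568e-03]
[325.75727566 206.61355042]
[327.28708474 349.06389278]
[254.77753854 103.71369174]
[366.35617001 315.07674335]
```

View pics/w3c.png

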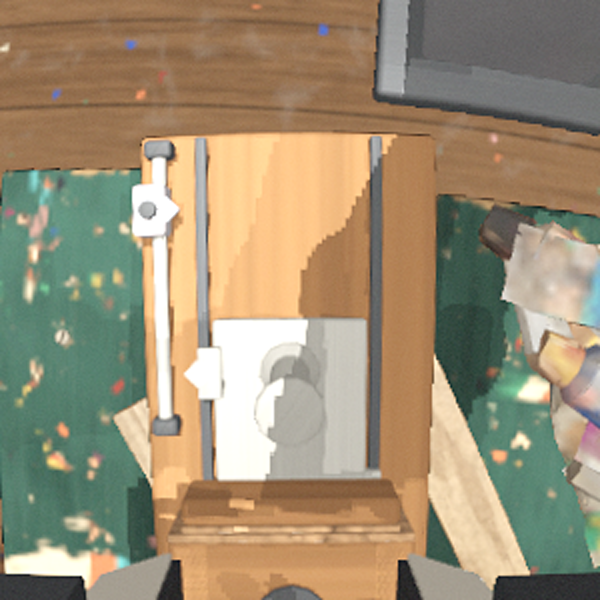

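The view shows the rider's pointer tip at pixel (269,104.5), the jaw's pointer tip at (273,187.5) and the post's head centre at (324.5,205). The guides run straight along the clamp axis.

```bash
python3 - <<'E'
from h import *
from scipy.spatial.transform import Rotation as T
c=dict(np.load("pics/w3.npz"));s=arm.observe();R=T.from_rotvec(s["ee_rot"]).as_matrix()
px=lambda u,z:plane(c,(180+u[0]/2,u[1]/2),"wrist",z)
for a,b,z in(((201,140),(209,470),.06),((376,140),(375,470),.06),((160,165),(165,410),.068)):
    d=px(b,z)-px(a,z);print("yaw",np.arctan2(d[1],d[0]))
M=px((178,209),.07);J=px((186,375),.07);P=px((289,410),.16);P2=px((291,372),.078)
for y in(.06,.08,.1):
    e=np.array([np.cos(y),np.sin(y),0]);print(y,"pull",(J-M)@e,"lat",(J-M)@[-e[1],e[0],0],"J-P",(J-P)@e)
print(M,J,P,P2,"tool",R.T@(P-s["position"])*100,2*np.arctan2(s['ee_rot'][1],s['ee_rot'][0]))
E
```

```text
yaw 0.0790642361488808
yaw 0.08088796721389827
yaw 0.07092800166159395
0.06 pull 0.07075712483357943 lat 0.0029021697420574255 J-P 0.0023057322419188756
0.08 pull 0.07080101340567947 lat 0.0014865411717312385 J-P 0.001427676420278102
0.1 pull 0.07081658251641818 lat 7.031800475664386e-05 J-P 0.0005490495471046488
[ 0.40702835 -0.33064041  0.07      ] [ 0.47748413 -0.32350058  0.07      ] [ 0.47255116 -0.27983515  0.16      ] [ 0.47226854 -0.27899599  0.078     ] tool [ 3.26317742 -0.1166221   6.51048725] 3.210272195257473
```

A pull of about 70.8 mm is needed, with clamp yaw about 0.078. I descend on the post and grip it.

send_rows(
  increments=[
    [5,[1.6,-0.05,0],[0,0,-0.01]],
    [5,[1.5,-0.05,1.9],[0,0,0]],
    [5,[0,0,3],[0,0,0]],
    [5,[0,0,3.5],[0,0,0]],
    [5,[0,0,3],[0,0,0]],
  ],
)

```text
clock: 13.95
position: [0.4747, -0.2792, 0.1094]
ee_rot: [-0.125, 3.138, 0.0]
force: [0.2, -1.0, 0.3]
width: 0.544
gripper_force: 0.0
```

send_rows(
  force=12,
  increments=[
    [0,[0,0,0],[0,0,0]],
    [0,[0,0,0],[0,0,0]],
    [0,[0,0,0],[0,0,0]],
    [0,[0,0,0],[0,0,0]],
    [0,[0,0,0],[0,0,0]],
  ],
)

```text
clock: 14.45
position: [0.4749, -0.279, 0.1123]
ee_rot: [-0.125, 3.137, -0.001]
force: [0.6, 3.5, 4.2]
width: 0.22
gripper_force: 12.0
```

send_rows(
  force=45,
  increments=[
    [0,[0,0,0],[0,0,0]],
    [0,[0,0,0],[0,0,0]],
    [0,[0,0,0],[0,0,0]],
  ],
)

```text
clock: 14.75
position: [0.4749, -0.279, 0.1123]
ee_rot: [-0.125, 3.137, -0.001]
force: [-0.3, 5.1, 7.5]
width: 0.202
gripper_force: 45.0
```

The opening of 18.5 mm is a bit wide for the 16 mm post, so the pads probably touch the head's rim. I'll regrip 6 mm lower.

send_rows(
  force=12,
  increments=[
    [4,[0,0,0],[0,0,0]],
    [4,[0,0,0],[0,0,0]],
    [4,[0,0,0.6],[0,0,0]],
    [0,[0,0.1,0],[0,0,0]],
    [0,[0,0,0],[0,0,0]],
  ],
)

```text
clock: 15.25
position: [0.4731, -0.2787, 0.1043]
ee_rot: [0.124, -3.138, -0.001]
force: [0.7, 0.7, 0.7]
width: 0.307
gripper_force: 0.0
```

send_rows(
  force=45,
  increments=[
    [0,[0,0,0],[0,0,0]],
    [0,[0,0,0],[0,0,0]],
    [0,[0,0,0],[0,0,0]],
    [0,[0,0,0],[0,0,0]],
  ],
)

```text
clock: 15.65
position: [0.4735, -0.2789, 0.1047]
ee_rot: [-0.124, 3.139, -0.0]
force: [0.9, -1.8, -1.8]
width: 0.171
gripper_force: 44.9
```

Now 15.7 mm, a proper grip on the shank. I pull most of the way, then check.

send_rows(
  force=50,
  increments=[
    [0,[0.4,0,0],[0,0,0]],
    [0,[1,0,0],[0,0,0]],
    [0,[1,0,0],[0,0,0]],
    [0,[1,0,0],[0,0,0]],
    [0,[0,0,0],[0,0,0]],
  ],
)

```text
clock: 16.15
position: [0.4393, -0.2815, 0.1048]
ee_rot: [-0.124, 3.138, -0.0]
force: [6.2, -0.7, -9.9]
width: 0.164
gripper_force: 49.9
```

send_rows(
  increments=[
    [0,[1,0,0],[0,0,0]],
    [0,[1,0,0],[0,0,0]],
    [0,[0.8,0,0],[0,0,0]],
    [0,[0.4,0,0],[0,0,0]],
    [0,[0,0,0],[0,0,0]],
  ],
)

```text
clock: 16.65
position: [0.4088, -0.2838, 0.1048]
ee_rot: [-0.125, 3.137, 0.0]
force: [8.1, -1.2, -10.9]
width: 0.169
gripper_force: 49.9
```

```bash
python3 - <<'E'
from h import *
s=arm.observe();p=s["position"];e=np.array([np.cos(.078),np.sin(.078)])
print(p,s["force"],s["ft_torque"],"pulled",([.4735,-.2789]-p[:2])@e)
c=arm.camera_params("wrist");a=arm.get_image("wrist");cv2.imwrite("pics/w4.png",a[:,:,::-1]);np.savez("pics/w4.npz",**c)
m=proj(c,np.array([.407,-.3306,.07]),"wrist");print(m)
x,y=int(m[0])-75,max(0,int(m[1])-75)
cv2.imwrite("pics/w4c.png",np.hstack([cv2.resize(a[y:y+150,x:x+100,::-1],(400,600),interpolation=2),cv2.resize(a[:,:,::-1],(400,300))[[min(i,299) for i in range(600)]]]));print(x,y)
E
```

```text
[ 0.40875739 -0.28379439  0.10477835] [  8.07476625  -1.16864704 -10.86829658] [-0.13260795 -1.60955542 -0.02939936] pulled 0.06492714197635198
[242.61064486 261.82510199]
167 186
```

View pics/w4c.png

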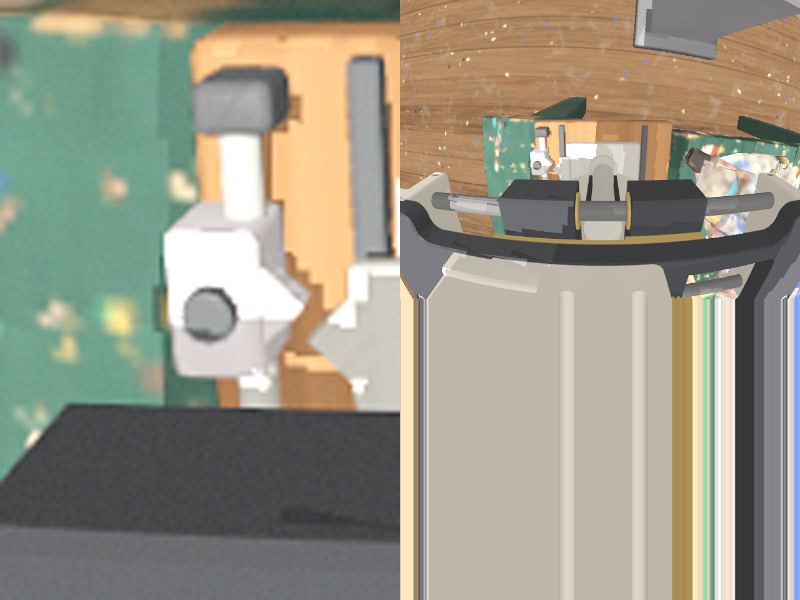

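The rider's tip is at pixel (243.5,260.3) and the jaw's tip at (245,271), so the jaw is a few mm short of the mark.

```bash
python3 - <<'E'
from h import *
c=dict(np.load("pics/w4.npz"));e=np.array([np.cos(.078),np.sin(.078),0])
M=plane(c,(243.5,260.25),"wrist",.07);J=plane(c,(245,271),"wrist",.07)
print(M,J,(J-M)@e)
E
```

```text
[ 0.40601698 -0.3300989   0.07      ] [ 0.41238855 -0.32917118  0.07      ] 0.006424486492729444
```

send_rows(
  increments=[
    [0,[0.3,0,0],[0,0,0]],
    [0,[0.32,0,0],[0,0,0]],
    [0,[0,0,0],[0,0,0]],
    [0,[0,0,0],[0,0,0]],
  ],
)

```text
clock: 17.1
position: [0.4032, -0.2842, 0.1048]
ee_rot: [-0.125, 3.136, 0.0]
force: [8.3, -0.1, -10.9]
width: 0.167
gripper_force: 49.9
```

```bash
python3 - <<'E'
from h import *
s=arm.observe();p=s["position"];e=np.array([np.cos(.078),np.sin(.078)])
print(p,s["force"],s["width"],"pulled",([.4735,-.2789]-p[:2])@e)
c=arm.camera_params("wrist");a=arm.get_image("wrist");np.savez("pics/w5.npz",**c)
b=arm.get_image("scene")
m=proj(c,np.array([.406,-.3301,.07]),"wrist");x,y=int(m[0])-40,int(m[1])-40;print(x,y)
cv2.imwrite("pics/w5c.png",np.hstack([cv2.resize(a[y:y+75,x:x+75,::-1],(600,600),interpolation=2),cv2.resize(b[180:330,200:250,::-1],(200,600))]))
E
```

```text
[ 0.40322225 -0.2841782   0.10477017] [  8.28406823  -0.11497538 -10.88388554] 0.1671942923932748 pulled 0.07047535635386176
204 229
```

View pics/w5c.png

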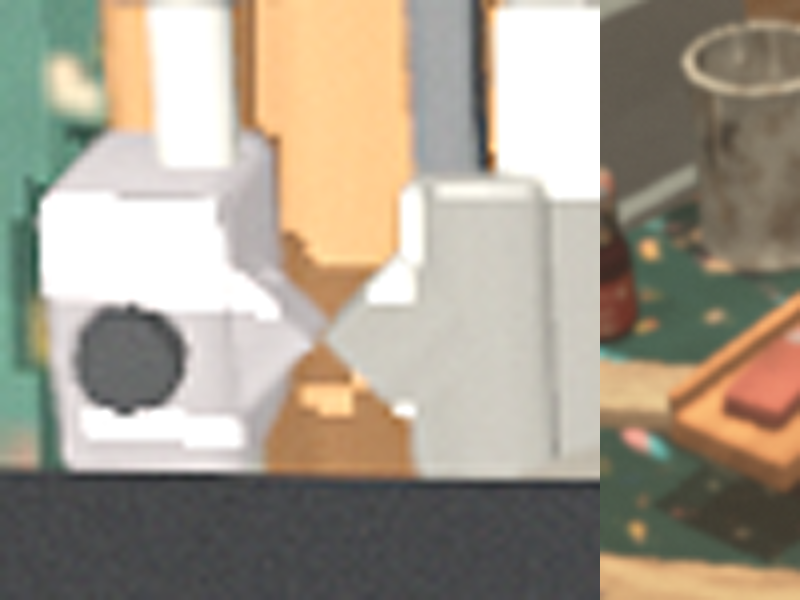

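The pointers meet tip to tip: rider (315,343) and jaw (330,336) in the 8x crop, under 1 px apart. The grip is firm, so I'm handing in.

```bash
python3 -c "
from cell import arm
print(arm.sign_off())"
```

```text
the job is handed in; nothing more can be done
None
```

The key is wound clockwise to its stop, and the jaw is pulled out about 70.5 mm with its pointer level with the rider's to within about 1 mm; the arm is still gripping the post, and I handed the job in at about 17 s.

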